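# Clear the bench scale and snap its pan carrier back onto the weighing post

## Robot

A 6-joint arm with a two-finger parallel gripper is mounted at the origin on a cart in front of the work surface, level with it; the furniture and walls round the work are solid. World frame = base frame: x ahead of the robot, y to its left, z up, the work surface at z = 0. Lengths are in m, angles in rad, forces in N, time in s.
With the tool pointing down it reaches from about 0.3 to 0.775 m from the base axis. Payload 14.6 kg.
Tool frame: the origin (TCP) lies midway between the tips of the shut fingers; the grasp point (between the pads) lies 19 mm behind it; z points along the fingers, y is the line along which they close (so a half turn about z gives the same grasp; the last joint's range is limited). The gripper opens to 94 mm and grips with 3 to 60 N. Pads are 16 mm wide; open, the fingers measure 119 mm over their backs; the gripper's body (75 mm by 177 mm) begins 78 mm behind the grasp point.
Start: joints at [-1.28, 0.3, 1.521, -0, 1.321, -0.067], TCP at [0.193, -0.515, 0.205] pointing down, gripper open.
Joint ranges: [-3.03, 3.03], [-0.79, 2.21], [0.23, 2.52], [-1.04, 4.18], [0, 3.07], [-2.55, 2.55]. Speed limits (rad/s): [2.22, 2.22, 2.57, 3.14, 3.14, 3.14].

## Interface

Orientations are given as [roll, pitch, yaw] about the fixed x, y, z axes, in that order (R = Rz(yaw) Ry(pitch) Rx(roll)).
In Python, from station import ctrl gives the robot as it stands. The module is installed in compiled form; this text tells all that it offers.
- The arm moves only by the tool servo_tool, never from a script. Its argument "plan" is a list of rows, each a list of 7 numbers: the opening in per cent of the stroke, from 0 (shut) to 100 (fully open), then the shift along the tool's x, y, z in m, then the turn, a rotation vector about the tool's x, y, z in rad. A call has exactly 8 rows; each row shifts and turns the commanded pose from where the row before left it, along the tool's axes as they then stand; what a row does not reach is not made up. A row lasts 1/8 s, in which the tool goes at most 62.5 mm and 10.7 degrees, less where a joint would pass 70% of its speed; a pose out of reach is approached as far as the arm can. A call with a gripper value outside its range is refused whole. The fingers move at their own pace and stop on an object; "force" is the grip in N (left out, the last holds). Time passes only in rows, so rows that do not move let the fingers close, or fill a call up. It gives the time, the measured TCP pose, the force, the opening and the grip force at its end, in the units of the state.
- ctrl.get_obs(): the state, without advancing time (a new reading comes with each control period).
- ctrl.camera(name): name is "scene" or "top"; returns a dict with "pixels" (480x640x3 uint8, red, green, blue), "z_map" (480x640 float32, m along the optical axis (not along the pixel's ray), 0 where there is no reading), "mtx" (3x3 intrinsics, pixels), "dist" ([k1, k2, p1, p2, k3] as OpenCV has them; the pictures are not rectified), "pose" (4x4, takes a point from camera to world coordinates). Camera axes: x right, y up, looking along -z (the intrinsics and any distortion apply to the point x, -y, -z); pixel columns grow to the right and rows downward; lengths in m; the calibration is good to about 2 mm. A picture is of the moment at which its call begins.
- ctrl.hand_in(): hands the job in; it is judged then, once.
The state is a dict: "time_s": time; "qpos": joint angles; "joint_vel": joint speeds; "tau": joint torques, N m; "ee_pos": TCP position; "eef_rot": TCP orientation; "force": force on the tool from outside, world axes, zero at the start; "moment": the same for the moment, N m; "grip_width": finger opening in m; "grip_force": force on a finger pad.
Only numpy, scipy, OpenCV 4.12 (cv2) and the standard library are available. Lean on these libraries where they do the work, as an engineer would, in place of code of your own. Each camera call takes 0.05 s, during which the arm holds its last target. There are 200 camera calls.

## Task

The bench scale's pan carrier was taken off for cleaning, and three broken pieces of chocolate lie on the deck behind the weighing post, where they would jam the carrier's arms: sweep them off the scale onto the table with the dough scraper, never touching them with the fingers, and stand the scraper back in its stand, straight edge down. Then set the four-armed carrier over the post and press it down through the click, and on until its hub sits fully home on the seat; finish while still holding the carrier and pressing it firmly down, without letting go. Leave the shaker, the timer and the brush where they are.

Things in the scene. Friction and masses are not known exactly. Their poses are not given: they have to be found in the camera images.
- scale: Low white bench scale, fixed. Flat steel deck 42 mm above the table; origin on the table plane under the weighing post's axis, from which the deck reaches 80 mm to -x, 90 mm to +x and 90 mm to either y side. A grey control panel with display slopes down from there to 129 mm on the -x side. z up.
- seat (a point): Centre of the top face of the weighing post's round seat flange (42 mm across), 8 mm above the deck; z up. A spindle 20 mm thick rises 36 mm from it, its last 8 mm tapering to a 10 mm tip, which the carrier's hub goes over.
- tongues (a point): On the post's axis, 14 mm above the seat, where four springy brass tongues bow out of the spindle to 27 mm across. The hub's mouth squeezes them in between 22 and 10 mm above home, with 8 to 15 N at the worst; then they spring out inside the hub with a click, the force drops and the hub runs on down to the seat.
- post (a joint): How far the whole weighing post (seat, spindle, tongues) is pushed down on its load spring, in m: 0 unloaded, 4 N per mm, at most 0.010.
- carrier: Aluminium pan carrier, loose, 180 g, stands right way up on the table. Origin at the centre of its hub's foot, z up. Hub 40 mm across, 46 mm tall, closed flat top, mouth 22 mm wide with a lip 4 mm thick, wider hollow above. Its four arms are described at carrier_grip. It may sit on the post at any turn; home means its foot rests on the seat.
- carrier_grip (a point): On the hub's axis 38 mm above its foot; axes as the carrier's. Four flat arms leave the hub 7 to 17 mm above its foot, 35 degrees either side of +x and -x, with rubber-tipped upright pins at 60 mm radius, 51 mm tall. Above the arms the hub is a plain 40 mm cylinder: grip it from above, fingers on its +y and -y sides.
- scraper: Green plastic dough scraper, half-round plate 8 mm thick, 50 g; straight edge 110 mm long, 95 mm from it to the top of the round edge. Starts upright in the stand, straight edge down. x points from straight edge to round top (up), y along the straight edge, z normal to the plate. Origin 47 mm from edge and top, on one face: the plate's middle is 4 mm along +z.
- scraper_foot (a point): Middle of the scraper's straight edge, in the middle of its thickness; axes as the scraper's.
- slot (a point): Middle of the floor of the stand's slot, 5 mm above the table; x across the slot, y along it, z up. Fixed steel stand: base 62 x 140 mm; slot 12 mm wide, 118 mm long, 36 mm deep, its long sides flared outward above that, up to 50 mm over the table.
- chunk0: Dark brown piece of chocolate, 20 to 26 mm long, 13 to 17 mm tall, 10 g, loose on the deck. Origin in the middle of its underside. All three start behind the post, on the scale's +x side, their origins 50 to 66 mm from its axis in x and within 41 mm of it in y (scale's axes).
- chunk1: Another such piece of chocolate.
- chunk2: Another such piece of chocolate.
- shaker: Glass spice shaker with a dark cap, 45 mm across, 105 mm tall, on the robot's right: bystander. Origin at the centre of its foot.
- timer: Round white kitchen timer, 62 mm across, 42 mm tall: bystander. Origin at the centre of its foot.
- brush: Pastry brush with wooden handle, 214 x 36 x 16 mm, lying flat: bystander. Origin at the middle of its underside.

How it is judged:
On the way, in this order (a step that is already met when the one before it is completed fails the run):
1. all three pieces of chocolate lie off the scale, down on the table (height (world z) of each of chunk0, chunk1, chunk2 below 0.03 m), for 0.2 s.
2. the scraper stands in the stand's slot again, straight edge down, and is let go (z of scraper_foot in the frame of slot below 0.006 m and horizontal distance between scraper_foot and slot below 0.012 m and angle between scraper's own x axis and vertical below 0.2 rad and contact force between the fingers and scraper below 0.1 N), for 0.2 s.
3. the carrier has clicked over the post and sits home on the seat, the deck still clear (all of step 1 and z of carrier in the frame of seat below 0.0022 m and horizontal distance between carrier and seat below 0.003 m and angle between carrier's own z axis and vertical below 0.06 rad), for 0.1 s.
At the end, for the whole second after the job is handed in: Carrier home on the seat (2.2 mm in height, 3 mm sideways, 0.06 rad), fingers on it, post pressed at least 2 mm down (8 N) through the last second; all chocolate off the scale (under 30 mm high); scraper released in the slot (foot within 6 mm of its floor, 12 mm of its middle, 0.2 rad) (all of step 2 and all of step 3 and value of joint post above 0.002 m and contact force between the fingers and carrier above 1 N); the arm keeps its last pose, push and grip.
It fails at once if the fingers touch the chocolate (contact force between the fingers and chunk0 above 0.3 N or contact force between the fingers and chunk1 above 0.3 N or contact force between the fingers and chunk2 above 0.3 N).
It fails at once if the shaker, the timer or the brush is shoved more than 30 mm or the shaker knocked over (distance of any of shaker, timer, brush from where it was at the start of the episode above 0.03 m or angle between shaker's own z axis and vertical above 0.5 rad).
It also fails if it takes over 58 s, if anything falls off the work surface, if the arm or the gripper's body presses on something with over 40 N, if the wrist force passes 120 N, or if a joint passes its speed limit or range.

## Working session

There is one attempt and no reset: what is moved stays moved. The work goes in short steps, Python scripts to look and compute and a tool call to move; the robot and the scene stay as the last step left them, time stands still between calls to the robot, and variables do not carry over. Pictures are saved under pics/ and viewed, at most 12 in all, crops included, and the job is handed in when it is done.

Besides the shell and the picture viewer there is one more tool, called as name([rows], argument=value, ...), one row to a line, values as JSON. servo_tool: Moves the arm, as the interface text tells. Its arguments: {"type":"object","properties":{"plan":{"type":"array","items":{"type":"array","items":{"type":"number"}}},"force":{"type":"number"}},"required":["plan"]}

```bash
mkdir -p pics; cat > h.py <<'E'
import numpy as np,cv2
from station import ctrl
def cam(n):
    c=ctrl.camera(n); c['n']=n; return c
def save(c,f): cv2.imwrite('pics/'+f,c['pixels'][:,:,::-1])
def cloud(c):
    h,w=c['z_map'].shape
    u,v=np.meshgrid(np.arange(w),np.arange(h))
    p=cv2.undistortPoints(np.stack([u,v],-1).reshape(-1,1,2).astype(float),np.array(c['mtx']),np.array(c['dist'])).reshape(h,w,2)
    z=c['z_map']
    P=np.stack([p[...,0]*z,-p[...,1]*z,-z],-1)
    T=np.array(c['pose']); W=P@T[:3,:3].T+T[:3,3]
    W[z==0]=np.nan
    return W
E
python3 - <<'E'
from h import *
np.set_printoptions(precision=3,suppress=True)
for n in('scene','top'):
    c=cam(n); save(c,n+'0.png'); print(n,np.array(c['pose']),np.array(c['mtx'])[0,0]); np.savez('/tmp/'+n,W=cloud(c),px=c['pixels'])
print(ctrl.get_obs())
E
```

```text
scene [[ 0.701  0.296 -0.649 -0.148]
 [-0.713  0.306 -0.631 -0.88 ]
 [ 0.012  0.905  0.425  0.481]
 [ 0.     0.     0.     1.   ]] 528.7898832169305
top [[-0.015  0.98  -0.2    0.325]
 [-1.    -0.014  0.005 -0.247]
 [ 0.002  0.2    0.98   0.897]
 [ 0.     0.     0.     1.   ]] 444.6310651904992
{'time_s': 0.1, 'qpos': array([-1.28 ,  0.3  ,  1.522,  0.   ,  1.321, -0.067]), 'joint_vel': array([-0.002, -0.001, -0.003,  0.001,  0.001,  0.   ]), 'tau': array([ -0.001, -53.264, -35.329,   0.071,   0.023,  -0.   ]), 'ee_pos': array([ 0.193, -0.515,  0.205]), 'eef_rot': array([-3.141, -0.   ,  0.358]), 'force': array([-0.225,  0.094, -0.347]), 'moment': array([-0.042,  0.024,  0.018]), 'grip_force': 0.0, 'grip_width': 0.09402524892990852}
```

View pics/top0.png

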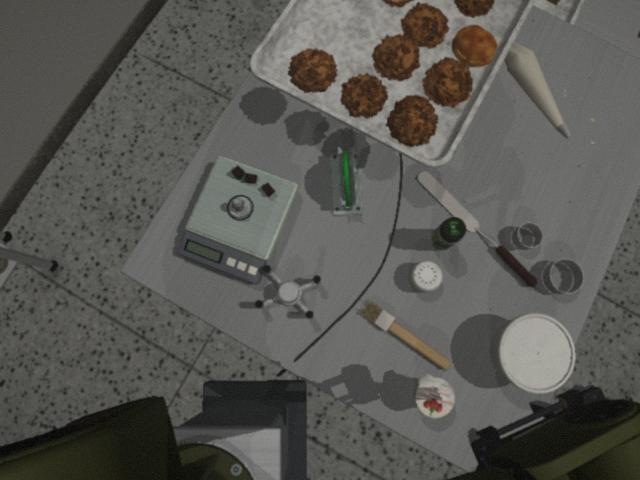

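View pics/scene0.png

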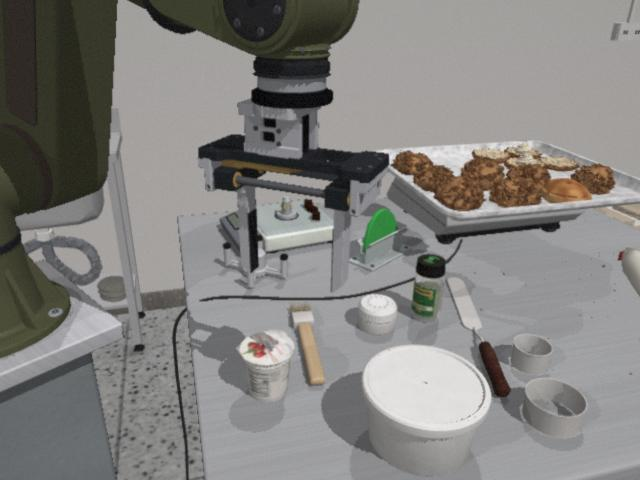

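The top view shows the post at about (240,207) and the chunks at (239,172), (251,178) and (267,190). The scraper in its stand is at (347,180), the carrier hub at (289,292), the shaker at (449,231), the timer at (427,276) and the brush at (405,335). In the scene view the gripper partly hides the carrier.

```bash
python3 - <<'E'
from h import *
np.set_printoptions(precision=4,suppress=True)
d=np.load('/tmp/top.npz');W=d['W'];px=d['px'].astype(int)
hsv=cv2.cvtColor(d['px'],cv2.COLOR_RGB2HSV)
def rect(P): 
    r=cv2.minAreaRect((P[:,:2]*1000).astype(np.float32)); return np.array(r[0]),np.array(r[1]),r[2]
box=np.zeros(W.shape[:2],bool)
def roi(a,b,c,e): m=np.zeros_like(box); m[b:e,a:c]=1; return m
z=W[...,2]
# deck
m=roi(170,140,310,290)&(abs(z-.042)<.004); n,l,s,_=cv2.connectedComponentsWithStats(m.astype(np.uint8)); k=1+s[1:,4].argmax(); P=W[l==k]
print('deck',rect(P),np.nanmedian(P[:,2]))
# post
m=roi(215,185,265,230)&(z>.065); P=W[m]; print('spindle',len(P),np.median(P,0),P[:,2].max())
m=roi(215,185,265,230)&(z>.047)&(z<.055); P=W[m]; print('flange',len(P),rect(P),np.median(P,0))
# chunks
m=roi(220,155,290,203)&(px.sum(-1)<150)
n,l,s,ce=cv2.connectedComponentsWithStats(m.astype(np.uint8))
for i in range(1,n):
    if s[i,4]>15: P=W[l==i]; P=P[P[:,2]>.048]; print('chunk',s[i],ce[i],rect(P),np.nanmax(P[:,2]))
# scraper
m=roi(310,130,380,225)&(hsv[...,1]>120)&(hsv[...,0]>40)&(hsv[...,0]<80)
P=W[m&(z>.055)]; print('scraper',len(P),P[:,2].max())
v=cv2.fitLine(P[:,:2].astype(np.float32),cv2.DIST_HUBER,0,.001,.001).ravel(); print(v,np.degrees(np.arctan2(v[1],v[0])))
t=(P[:,:2]-v[2:])@v[:2]; print('ends',v[2:]+v[:2]*t.min(),v[2:]+v[:2]*t.max(),'top',np.median(P[P[:,2]>P[:,2].max()-.004],0))
for lo in(.06,.07,.08,.09): 
    Q=P[(P[:,2]>lo)&(P[:,2]<lo+.01)]; print(lo,len(Q),Q[:,:2].mean(0) if len(Q) else '')
m=roi(310,130,380,225)&(z>.003)&(z<.054)&(hsv[...,1]<120); P=W[m]; print('stand',rect(P))
# carrier
m=roi(245,255,335,325)&(z>.043); P=W[m]
n,l,s,ce=cv2.connectedComponentsWithStats(m.astype(np.uint8))
for i in range(1,n):
    if s[i,4]>3: Q=W[l==i]; print('car',s[i],ce[i],np.median(Q,0),rect(Q))
for nm,r,h in(('shaker',roi(425,205,475,260),.09),('timer',roi(405,255,450,300),.03),('brush',roi(355,290,455,375),.006)):
    Q=W[r&(z>h)]; print(nm,rect(Q),Q[:,2].max())
Q=W[roi(250,0,560,170)&(z>.02)]; print('tray',Q[:,0].min(),Q[:,2].max(), [np.round(p,3) for p in (W[75,255],W[160,440])])
E
```

```text
deck (array([575.0974, -81.2516]), array([179.3022, 186.7853]), 68.23101043701172) 0.04306813778155982
spindle 117 [ 0.5748 -0.0858  0.0815] 0.08995445473838637
flange 233 (array([578.0607, -89.8341]), array([72.5879, 93.4237]), 7.299691677093506) [ 0.5733 -0.0894  0.0506]
chunk [232 167  25  16 209] [243.4689 175.3254] (array([641.6828, -91.7363]), array([52.3451, 18.569 ]), 64.13096618652344) 0.06274373348013107
chunk [262 184  12  12  90] [267.2889 189.3444] (array([ 612.6907, -139.1739]), array([24.5094, 14.1851]), 37.85317611694336) 0.059274046468884456
scraper 171 0.10338436431883924
[ 0.9992  0.0409  0.6378 -0.2933] 2.3466809
ends [ 0.5883 -0.2954] [ 0.6777 -0.2917] top [ 0.6406 -0.2925  0.1008]
0.06 13 [ 0.5934 -0.2967]
0.07 15 [ 0.5992 -0.2952]
0.08 37 [ 0.627  -0.2947]
0.09 73 [ 0.6352 -0.293 ]
stand (array([ 656.9016, -296.7162]), array([149.3907, 211.7056]), 89.15001678466797)
car [260 255   4   2   6] [261.8333 255.3333] [ 0.4809 -0.1289  0.0442] (array([ 480.0458, -127.9487]), array([1.9029, 5.7365]), 0.9178124666213989)
car [263 265   8   8  50] [266.4 268.6] [ 0.4526 
[... 412 characters left out ...]
 8  50] [258.9  303.82] [ 0.3854 -0.1254  0.0517] (array([ 385.451 , -125.2305]), array([13.721, 13.244]), 44.61063003540039)
car [305 311   8   8  49] [308.5918 314.449 ] [ 0.3652 -0.2199  0.0517] (array([ 364.4444, -218.9982]), array([13.242 , 13.0629]), 89.63094329833984)
shaker (array([ 514.8973, -489.1251]), array([43.582 , 44.7194]), 60.69895935058594) 0.10977991771912954
timer (array([ 436.0974, -449.4097]), array([60.4397, 60.1105]), 80.39653015136719) 0.04714019342078579
brush (array([ 333.2418, -405.1954]), array([161.5853, 189.0398]), 0.5055649280548096) 0.07014087902300248
tray 0.6195079259815168 0.182796520809551 [array([ 0.806, -0.125,  0.15 ]), array([ 0.631, -0.461,  0.15 ])]
```

```bash
python3 - <<'E'
from h import *
np.set_printoptions(precision=4,suppress=True)
d=np.load('/tmp/scene.npz');W=d['W'];px=d['px'];z=W[...,2]
hsv=cv2.cvtColor(px,cv2.COLOR_RGB2HSV)
m=(hsv[...,1]>120)&(hsv[...,0]>40)&(hsv[...,0]<80)&(z>.055)&(z<.11); m[:,:350]=0;m[:,405:]=0
m=cv2.erode(m.astype(np.uint8),np.ones((3,3)))>0
P=W[m]; P=P[np.isfinite(P[:,0])]; c=P.mean(0); u,s,vt=np.linalg.svd(P-c,full_matrices=False); n=vt[2]
print('plate face',len(P),c,n,'line angle',np.degrees(np.arctan2(n[0],-n[1])),s/np.sqrt(len(P)),'x range',P[:,0].min(),P[:,0].max(),'x near top',np.median(P[P[:,2]>.095],0))
def spind(W,zlo,r):
    P=W[(W[...,2]>zlo)&(np.hypot(W[...,0]-.574,W[...,1]+.086)<r)]; return len(P),P.mean(0),P.min(0),P.max(0)
T=np.load('/tmp/top.npz');Wt=T['W']
for zl in(.07,.083): print(zl,'top',spind(Wt,zl,.03)); print('scene',spind(W,zl,.03))
# deck edges from top: fit lines on boundary of deck-height mask per side
zt=Wt[...,2]; m=(zt>.036); m[:,:170]=0;m[:,310:]=0;m[:140]=0;m[262:]=0
n_,l,st,_=cv2.connectedComponentsWithStats(m.astype(np.uint8)); k=1+st[1:,4].argmax(); print(st[k])
cs,_=cv2.findContours((l==k).astype(np.uint8),0,cv2.CHAIN_APPROX_NONE); c=max(cs,key=len)[:,0]
Q=Wt[c[:,1],c[:,0]]
yaw=np.radians(-22)
for it in range(3):
    X=np.array([np.cos(yaw),np.sin(yaw)]);Y=np.array([-X[1],X[0]]); L=np.stack([Q[:,:2]@X,Q[:,:2]@Y],1)
    o=np.array([.575,-.086]); L-= [o@X,o@Y]
    A=[]
    for ax,sg,lo,hi in((0,1,.07,.11),(1,1,.07,.11),(1,-1,.07,.11)):
        s=(L[:,ax]*sg>lo)&(L[:,ax]*sg<hi)&(abs(L[:,1-ax])<.065)
        p=np.polyfit(L[s,1-ax],L[s,ax],1); A.append((np.degrees(np.arctan(p[0]))*(1 if ax==1 else -1),p[1],s.sum()))
    print(np.degrees(yaw),np.array(A)); yaw+=np.radians(np.mean([a[0] for a in A]))
# chunk extents in scale frame
X=np.array([np.cos(yaw),np.sin(yaw)]);Y=np.array([-X[1],X[0]])
mm=(T['px'].astype(int).sum(-1)<150)&(zt>.048)&(zt<.066);mm[:155]=0;mm[203:]=0;mm[:,:220]=0;mm[:,290:]=0
P=Wt[mm][:,:2]-o; print('chunks x',(P@X).min(),(P@X).max(),'y',(P@Y).min(),(P@Y).max())
s=np.s_[130:300,170:370]
cv2.imwrite('pics/crop1.png',cv2.resize(T['px'][s][:,:,::-1],None,fx=3.5,fy=3.5,interpolation=cv2.INTER_CUBIC))
E
```

```text
plate face 385 [ 0.6334 -0.299   0.0756] [-0.0287  0.9973 -0.0681] line angle -178.35068082056753 [0.0219 0.0109 0.0011] x range 0.5902476722105581 0.6796310345807823 x near top [ 0.6312 -0.2979  0.0965]
0.07 top (97, array([ 0.5762, -0.0851,  0.0818]), array([ 0.5682, -0.0943,  0.0706]), array([ 0.5859, -0.0735,  0.09  ]))
scene (70, array([ 0.574 , -0.0875,  0.0787]), array([ 0.5671, -0.0944,  0.0702]), array([ 0.5864, -0.0758,  0.0886]))
0.083 top (43, array([ 0.578 , -0.0836,  0.0861]), array([ 0.5712, -0.0911,  0.0831]), array([ 0.5854, -0.0755,  0.09  ]))
scene (15, array([ 0.5748, -0.0862,  0.0857]), array([ 0.5684, -0.0914,  0.0836]), array([ 0.5801, -0.0808,  0.0886]))
[ 183  155  114  107 7752]
-22.0 [[-0.2029  0.0904 59.    ]
 [ 0.0376  0.0921 57.    ]
 [ 0.37   -0.0841 61.    ]]
-21.931763741628128 [[-0.2711  0.0904 59.    ]
 [-0.0306  0.0921 57.    ]
 [ 0.3018 -0.0841 61.    ]]
-21.931723389074588 [[-0.2711  0.0904 59.    ]
 [-0.0306  0.0921 57.    ]
 [ 0.3017 -0.0841 61.    ]]
chunks x 0.04399434959126745 0.074640185845937 y -0.04834356059464927 0.04574255220562316
```

View pics/crop1.png

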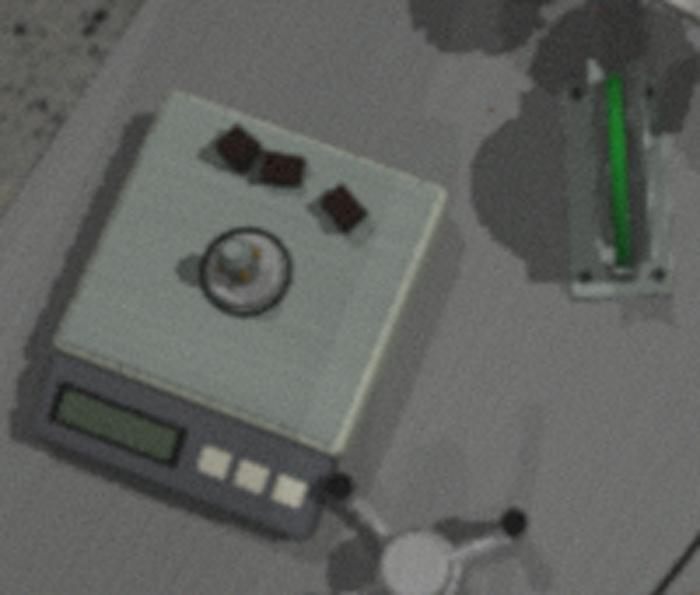

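The crop shows the scale turned about -22°, with its post near crop pixel (245,265). The three chunks lie along the rear edge, at crop (238,148), (283,168) and (343,208), and the scraper stands upright along world x at crop (618,170). First move: go above the scraper.

servo_tool([
  [100,0.0614,-0.0065,0,0,0,0],
  [100,0.0614,-0.0065,0,0,0,0],
  [100,0.0614,-0.0065,0,0,0,0],
  [100,0.0614,-0.0065,0,0,0,0],
  [100,0.0614,-0.0065,0,0,0,0],
  [100,0.0614,-0.0065,0,0,0,0],
  [100,0.0614,-0.0065,0,0,0,0],
  [100,0.0614,-0.0065,0,0,0,0],
])

```text
time_s: 1.1
ee_pos: [0.636, -0.2932, 0.2051]
eef_rot: [-3.141, 0.0, 0.358]
force: [0.4, -0.3, 0.0]
grip_width: 0.0939
grip_force: 0.0
```

```bash
cat >> h.py <<'E'
from scipy.spatial.transform import Rotation as Ro
def go(p,yaw,roll=np.pi,pitch=0):
    o=ctrl.get_obs(); R=Ro.from_euler('xyz',o['eef_rot']); G=Ro.from_euler('xyz',[roll,pitch,yaw])
    dp=np.array(p)-o['ee_pos']
    print('t',o['time_s'],'pos',o['ee_pos'].round(4),'rpy',o['eef_rot'].round(4),'F',o['force'].round(2),'w',round(o['grip_width'],4),o['grip_force'])
    print('rotvec',(R.inv()*G).as_rotvec().round(4),'shift before turn',R.inv().apply(dp).round(4),'shift after turn',G.inv().apply(dp).round(4))
E
python3 -c "
from h import *
go([.635,-.294,.085],.035)"
```

```text
t 1.1 pos [ 0.636  -0.2932  0.2051] rpy [-3.1412e+00  4.0000e-04  3.5770e-01] F [ 0.4  -0.31  0.04] w 0.0939 0.0
rotvec [-3.000e-04  5.000e-04  3.227e-01] shift before turn [-0.0012  0.0004  0.1201] shift after turn [-0.001   0.0007  0.1201]
```

servo_tool([
  [100,-0.001,0.0007,0.03,0,0,0.1],
  [100,0,0,0.03,0,0,0.12],
  [100,0,0,0.03,0,0,0.103],
  [100,0,0,0.03,0,0,0],
  [100,0,0,0.025,0,0,0],
  [0,0,0,0,0,0,0],
  [0,0,0,0,0,0,0],
  [0,0,0,0,0,0,0],
], force=40)

```text
time_s: 2.1
ee_pos: [0.6343, -0.2957, 0.0619]
eef_rot: [3.141, -0.002, 0.035]
force: [0.6, -0.6, -0.1]
grip_width: 0.0673
grip_force: 0.0
```

servo_tool([
  [0,0,0,0,0,0,0],
  [0,0,0,0,0,0,0],
  [0,0,0,0,0,0,0],
  [0,0,0,0,0,0,0],
  [0,0,0,-0.003,0,0,0],
  [0,0,0,-0.01,0,0,0],
  [0,0,0,-0.03,0,0,0],
  [0,0,0,-0.03,0,0,0],
])

```text
time_s: 3.1
ee_pos: [0.6337, -0.2957, 0.1349]
eef_rot: [3.141, -0.0, 0.034]
force: [0.0, -0.0, 0.3]
grip_width: 0.0083
grip_force: 40.0
```

```bash
python3 -c "
from h import *
go([.635,-.294,.06],.035)
c=cam('scene');save(c,'s1.png')"
```

```text
t 3.1 pos [ 0.6337 -0.2957  0.1349] rpy [ 3.1414e+00 -1.0000e-04  3.4500e-02] F [ 0.   -0.    0.31] w 0.0083 39.980664047179744
rotvec [ 0.0001 -0.0001 -0.0005] shift before turn [ 0.0014 -0.0016  0.0749] shift after turn [ 0.0014 -0.0016  0.0749]
```

View pics/s1.png

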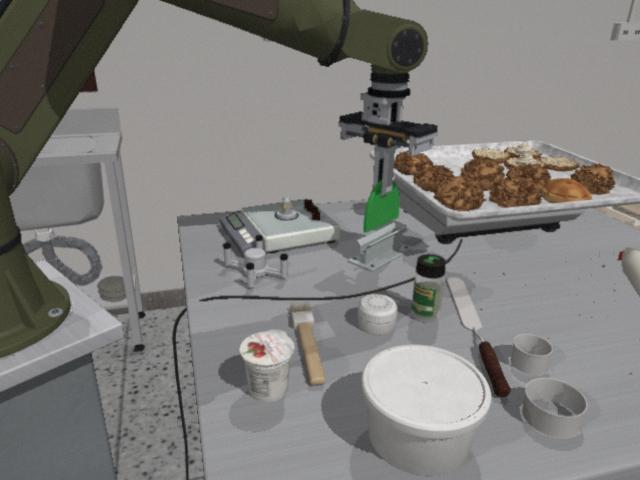

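servo_tool([
  [0,0,0,-0.02,0,0,0],
  [0,0,0,-0.02,0,0,-0.165],
  [0,0,0,0,0,0,-0.165],
  [0,0,0,0,0,0,-0.165],
  [0,0,0,0,0,0,-0.165],
  [0,0,0,0,0,0,-0.165],
  [0,0,0,0,0,0,-0.165],
  [0,0,0,0,0,0,-0.164],
])

```text
time_s: 4.15
ee_pos: [0.6337, -0.2953, 0.1735]
eef_rot: [-3.141, -0.0, 1.194]
force: [0.2, 0.0, -1.0]
grip_width: 0.008
grip_force: 40.0
```

```bash
python3 -c "
from h import *
go([.6039,-.0992,.175],1.188);print(ctrl.get_obs()['qpos'])
T=cam('top')
# flange circle by ray at z=.05
g=cv2.cvtColor(T['pixels'],cv2.COLOR_RGB2GRAY)
c=cv2.undistortPoints(np.array([[[240.,207.4]]]),np.array(T['mtx']),np.array(T['dist']))[0,0]
M=np.array(T['pose']);r=M[:3,:3]@[c[0],-c[1],-1];print('flange by eye',M[:3,3]+r*(.05-M[2,3])/r[2])
"
```

```text
t 4.15 pos [ 0.6337 -0.2953  0.1735] rpy [-3.1409e+00 -1.0000e-04  1.1943e+00] F [ 0.16  0.   -1.  ] w 0.008 39.98131486267084
rotvec [-0.0007 -0.0001  0.0063] shift before turn [ 0.1714 -0.0998 -0.0014] shift after turn [ 0.1708 -0.1009 -0.0015]
[-4.88498550e-01  6.67779645e-01  1.05954447e+00  1.09342327e-06
  1.41500284e+00 -1.11998093e-01]
flange by eye [ 0.57653344 -0.08457069  0.05      ]
```

servo_tool([
  [0,0.034,-0.02,0,0,0,0.006],
  [0,0.034,-0.02,0,0,0,0],
  [0,0.034,-0.02,0,0,0,0],
  [0,0.034,-0.02,0,0,0,0],
  [0,0.035,-0.02,0,0,0,0],
  [0,0,0,0,0,0,0],
  [0,0,0,0,0,0,0],
  [0,0,0,0.02,0,0,0],
])

```text
time_s: 5.2
ee_pos: [0.6064, -0.1006, 0.1545]
eef_rot: [3.139, -0.0, 1.181]
force: [0.9, 0.3, -0.8]
grip_width: 0.0081
grip_force: 40.0
```

```bash
python3 - <<'E'
from h import *
np.set_printoptions(precision=4,suppress=True)
go([.6039,-.0992,.102],1.188)
for n in('scene','top'):
    c=cam(n); save(c,n+'2.png')
    hsv=cv2.cvtColor(c['pixels'],cv2.COLOR_RGB2HSV); W=cloud(c); z=W[...,2]
    m=(hsv[...,1]>120)&(hsv[...,0]>40)&(hsv[...,0]<80)&(z>.09)&(z<.2)&(abs(W[...,0]-.604)<.09)&(abs(W[...,1]+.1)<.09)
    P=W[m]
    if len(P)>20:
        print(n,len(P),P.min(0),P.max(0)); X=np.array([.9279,-.3729]);Y=np.array([.3729,.9279]); q=P[:,:2]-[.5768,-.0838]
        print('x',np.percentile(q@X,[5,50,95]),'y',np.percentile(q@Y,[1,50,99]))
        b=P[P[:,2]<P[:,2].min()+.03]; L=(b[:,:2]-[.5768,-.0838])@Y
        print('low edge slope',[ (round(y,3),round(P[abs(q@Y-y)<.005][:,2].min(),4)) for y in np.arange(-.05,.051,.02) if (abs(q@Y-y)<.005).any()])
E
python3 -c "
import cv2;a=cv2.imread('pics/scene2.png')[120:300,180:440];cv2.imwrite('pics/crop2.png',cv2.resize(a,None,fx=3,fy=3))"
```

```text
t 5.2 pos [ 0.6064 -0.1006  0.1545] rpy [ 3.1389 -0.0003  1.1806] F [ 0.87  0.34 -0.76] w 0.0081 39.98073832917726
rotvec [ 0.0026 -0.0003 -0.0074] shift before turn [ 0.0003 -0.003   0.0525] shift after turn [ 0.0004 -0.0029  0.0525]
scene 629 [ 0.5822 -0.1498  0.0918] [ 0.6236 -0.0516  0.1844]
x [0.0286 0.0301 0.0356] y [-0.0553 -0.0222  0.0447]
low edge slope [(np.float64(-0.05), np.float64(0.0918)), (np.float64(-0.03), np.float64(0.0941)), (np.float64(-0.01), np.float64(0.0948)), (np.float64(0.01), np.float64(0.0948)), (np.float64(0.03), np.float64(0.0931)), (np.float64(0.05), np.float64(0.0929))]
top 392 [ 0.5831 -0.1476  0.0931] [ 0.6184 -0.0604  0.18  ]
x [0.0285 0.0293 0.035 ] y [-0.0543 -0.0287  0.0308]
low edge slope [(np.float64(-0.05), np.float64(0.0974)), (np.float64(-0.03), np.float64(0.0999)), (np.float64(-0.01), np.float64(0.0957)), (np.float64(0.01), np.float64(0.0977)), (np.float64(0.03), np.float64(0.1023))]
```

View pics/crop2.png

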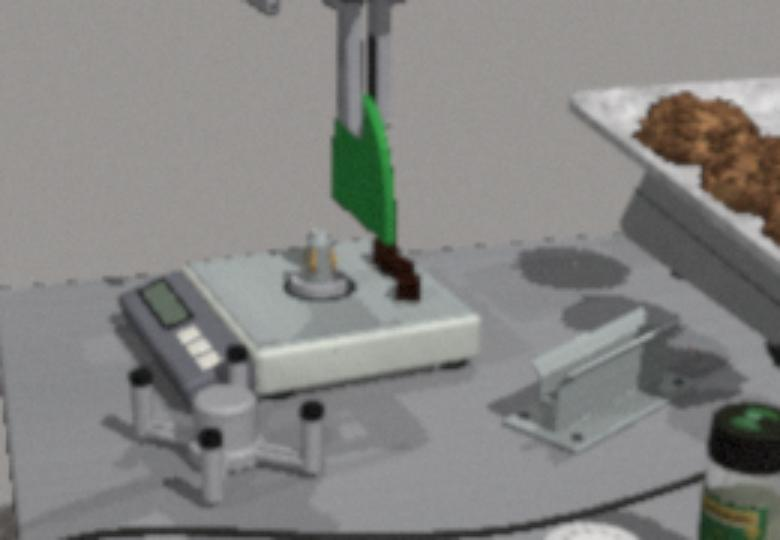

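The scraper hangs level between the post and the chunks, its low edge about 95 mm up at crop row 240. I'll lower it behind them.

servo_tool([
  [0,0,-0.002,0,0,0,0],
  [0,0,0,0.012,0,0,0],
  [0,0,0,0.012,0,0,0],
  [0,0,0,0.012,0,0,0],
  [0,0,0,0.012,0,0,0],
  [0,0,0,0.003,0,0,0],
  [0,0,0,0,0,0,0],
  [0,0,0,0,0,0,0],
])

```text
time_s: 6.3
ee_pos: [0.6048, -0.0988, 0.1059]
eef_rot: [3.138, -0.001, 1.183]
force: [-9.9, 2.2, 32.0]
grip_width: 0.0086
grip_force: 40.1
```

```bash
python3 - <<'E'
from h import *
go([.6039,-.0992,.102],1.188)
c=cam('scene');save(c,'s3.png')
import cv2;a=cv2.imread('pics/s3.png')[150:260,220:380];cv2.imwrite('pics/crop3.png',cv2.resize(a,None,fx=4,fy=4))
E
```

```text
t 6.3 pos [ 0.6048 -0.0988  0.1059] rpy [ 3.1378e+00 -6.0000e-04  1.1828e+00] F [-9.85  2.19 32.01] w 0.0086 40.13998109847307
rotvec [ 0.0038 -0.0006 -0.0052] shift before turn [-0.0007 -0.0007  0.0039] shift after turn [-0.0007 -0.0007  0.0039]
```

View pics/crop3.png

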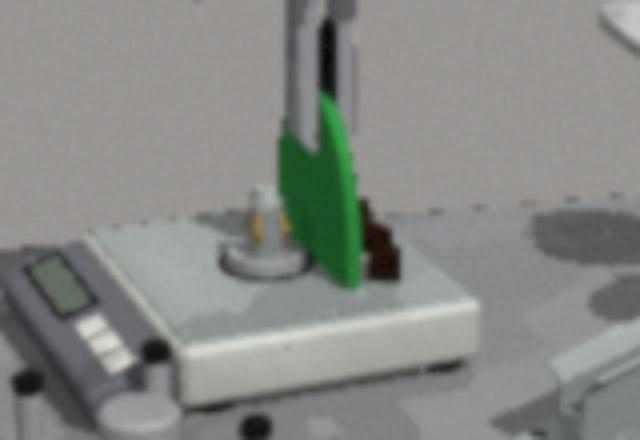

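servo_tool([
  [0,0,0,-0.006,0,0,0],
  [0,0,0,0,0,0,0],
  [0,0,0.002,0,0,0,0],
  [0,0,0,0,0,0,0],
  [0,0,0,0.001,0,0,0],
  [0,0,0,0.001,0,0,0],
  [0,0,0,0.001,0,0,0],
  [0,0,0,0,0,0,0],
])

```text
time_s: 7.35
ee_pos: [0.6058, -0.0994, 0.1062]
eef_rot: [3.141, -0.0, 1.183]
force: [-2.8, 0.3, 7.0]
grip_width: 0.0081
grip_force: 40.0
```

```bash
python3 - <<'E'
from h import *
np.set_printoptions(precision=4,suppress=True)
go([.6039,-.0992,.102],1.188)
for n in('scene','top'):
    c=cam(n); 
    hsv=cv2.cvtColor(c['pixels'],cv2.COLOR_RGB2HSV); W=cloud(c); z=W[...,2]
    m=(hsv[...,1]>120)&(hsv[...,0]>40)&(hsv[...,0]<80)&(z>.03)&(z<.15)&(abs(W[...,0]-.604)<.09)&(abs(W[...,1]+.1)<.09)
    P=W[m]; X=np.array([.9279,-.3729]);Y=np.array([.3729,.9279]); q=P[:,:2]-[.5768,-.0838]
    print(n,len(P),'zmin',P[:,2].min(),'x',np.percentile(q@X,[5,50,95]),'y',np.percentile(q@Y,[1,99]))
    for lo in(.04,.06,.08,.1):
        s=(P[:,2]>lo)&(P[:,2]<lo+.02)
        if s.sum(): print(lo,np.percentile((q@X)[s],[10,50]))
    m=(c['pixels'].astype(int).sum(-1)<150)&(z>.045)&(z<.066)&(abs(W[...,0]-.635)<.05)&(abs(W[...,1]+.1)<.07)
    r=(W[m][:,:2]-[.5768,-.0838]); print('chunks x',np.percentile(r@X,[0,5,95,100]),'y',(r@Y).min(),(r@Y).max())
E
```

```text
t 7.35 pos [ 0.6058 -0.0994  0.1062] rpy [ 3.1411 -0.      1.1828] F [-2.84  0.25  7.  ] w 0.0081 39.98369195731357
rotvec [ 0.0005 -0.     -0.0052] shift before turn [-0.0005 -0.0018  0.0042] shift after turn [-0.0005 -0.0018  0.0042]
scene 607 zmin 0.04164512243758228 x [0.0272 0.0287 0.0354] y [-0.0551  0.0435]
0.04 [0.0276 0.0286]
0.06 [0.0274 0.0286]
0.08 [0.0274 0.0284]
0.1 [0.0275 0.0289]
chunks x [0.0263 0.0273 0.0674 0.0735] y -0.053728864922083196 0.03724451907462793
top 335 zmin 0.04583552364663113 x [0.0287 0.0294 0.0357] y [-0.0524  0.0272]
0.04 [0.0286 0.0291]
0.06 [0.0287 0.0292]
0.08 [0.0288 0.0293]
0.1 [0.0289 0.0296]
chunks x [0.0137 0.0244 0.0668 0.0714] y -0.052317578445144466 0.03625281517093639
```

servo_tool([
  [0,0,0,-0.002,0,0,0],
  [0,0,0.008,0,0,0,0],
  [0,0,0.008,0,0,0,0],
  [0,0,0.008,0,0,0,0],
  [0,0,0.008,0,0,0,0],
  [0,0,0.008,0,0,0,0],
  [0,0,0.008,0,0,0,0],
  [0,0,0.008,0,0,0,0],
])

```text
time_s: 8.45
ee_pos: [0.658, -0.1207, 0.1075]
eef_rot: [3.142, -0.0, 1.183]
force: [0.0, 0.6, -0.8]
grip_width: 0.0081
grip_force: 40.0
```

servo_tool([
  [0,0,0.006,0,0,0,0],
  [0,0,0.005,0,0,0,0],
  [0,0,0.003,0,0,0,0],
  [0,0,0,0,0,0,0],
  [0,0,0,0,0,0,0],
  [0,0,0,0,0,0,0],
  [0,0,0,0,0,0,0],
  [0,0,0,0,0,0,0],
])

```text
time_s: 9.45
ee_pos: [0.6705, -0.1258, 0.1075]
eef_rot: [3.142, -0.0, 1.183]
force: [0.4, -0.3, -0.8]
grip_width: 0.008
grip_force: 40.0
```

```bash
cat > ch.py <<'E'
from h import *
np.set_printoptions(precision=4,suppress=True)
for n in('scene','top'):
    c=cam(n); save(c,n+'4.png'); W=cloud(c); z=W[...,2]
    h=cv2.cvtColor(c['pixels'],cv2.COLOR_RGB2HSV)
    m=(c['pixels'].astype(int).sum(-1)<150)&(z<.066)&(z>.004)&(abs(W[...,0]-.66)<.1)&(abs(W[...,1]+.12)<.12)
    k,l,s,ce=cv2.connectedComponentsWithStats(m.astype(np.uint8))
    for i in range(1,k):
        if s[i,4]>12:
            P=W[l==i]; r=P.mean(0)[:2]-[.5768,-.0838]; print(n,s[i,4],ce[i],P.mean(0),P[:,2].max(),'scale xy',r@[.9279,-.3729],r@[.3729,.9279])
E
python3 ch.py; python3 -c "
from h import *
go([.6039,-.0992,.102],1.188)
a=cv2.imread('pics/scene4.png')[150:260,220:420];cv2.imwrite('pics/crop4.png',cv2.resize(a,None,fx=4,fy=4))"
```

```text
scene 98 [327.4898 203.4184] [ 0.6666 -0.1245  0.0577] 0.06574398303341439 scale xy 0.09848933349955094 -0.004265513919328716
top 206 [266.801 166.932] [ 0.666  -0.135   0.0368] 0.06597908468791924 scale xy 0.10188331185106679 -0.01421643384588224
t 9.55 pos [ 0.6705 -0.1258  0.1075] rpy [-3.1416 -0.      1.1828] F [ 0.16 -0.26  0.12] w 0.0085 39.98900178645272
rotvec [-0.     -0.     -0.0052] shift before turn [-0.0005 -0.0717  0.0055] shift after turn [-0.0002 -0.0717  0.0055]
```

View pics/crop4.png

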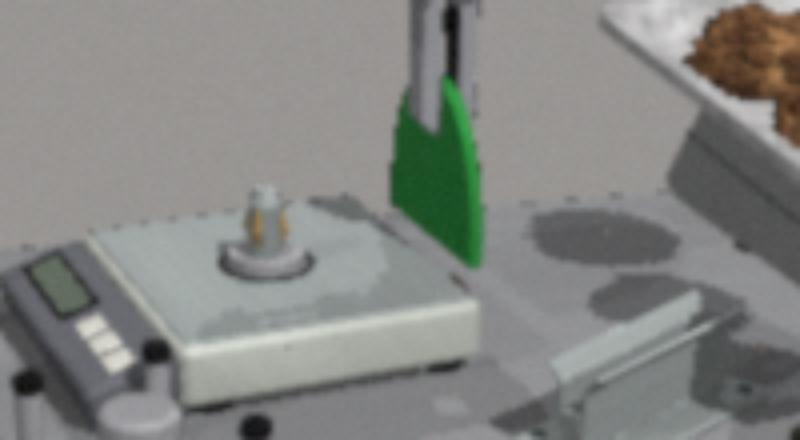

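The deck is clear; a sliver of dark is just visible over the rear edge at crop (460,282). I'll raise the scraper and turn it back.

servo_tool([
  [0,0,0,-0.03,0,0,0],
  [0,0,0,-0.03,0,0,0.165],
  [0,-0.02,-0.01,0,0,0,0.165],
  [0,-0.02,-0.01,0,0,0,0.165],
  [0,-0.02,-0.01,0,0,0,0.165],
  [0,-0.02,-0.01,0,0,0,0.165],
  [0,0,0.01,0,0,0,0.165],
  [0,0,0.01,0,0,0,0.159],
])

```text
time_s: 10.55
ee_pos: [0.5921, -0.1718, 0.1678]
eef_rot: [3.141, -0.001, 0.028]
force: [-0.2, -1.1, -0.9]
grip_width: 0.0085
grip_force: 40.0
```

```bash
python3 ch.py; python3 -c "
from h import *
go([.6337,-.2957,.16],.0345)
print(ctrl.get_obs()['qpos'])
a=cv2.imread('pics/top4.png')[120:300,170:390];cv2.imwrite('pics/crop5.png',cv2.resize(a,None,fx=3,fy=3))"
```

```text
t 10.65 pos [ 0.5921 -0.1722  0.1675] rpy [ 3.1414e+00 -1.0000e-04  3.1000e-02] F [ 0.09 -0.75 -0.22] w 0.0086 39.99008921528002
rotvec [ 0.0001 -0.0001 -0.0035] shift before turn [0.0378 0.1247 0.0075] shift after turn [0.0373 0.1248 0.0075]
[-3.42433623e-01  4.78727282e-01  1.36398831e+00 -8.85475277e-05
  1.29868917e+00  1.19741860e+00]
```

View pics/crop5.png

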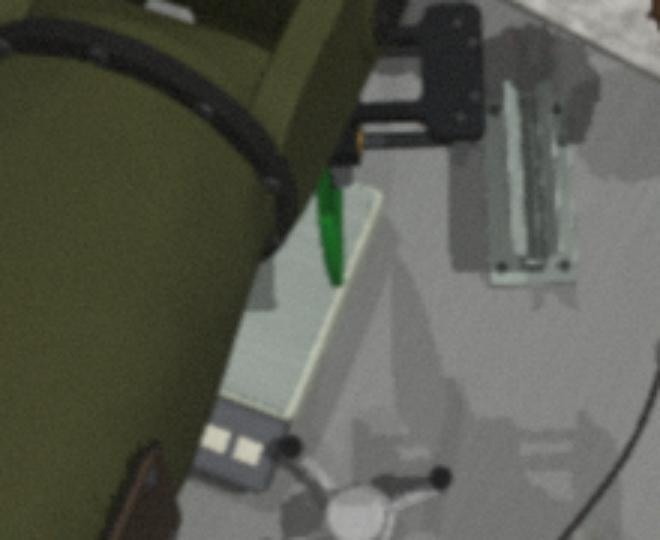

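The arm hides the dropped chunks in this view; the stand is visible with its slot at crop (535,180). I'll move above it.

servo_tool([
  [0,0.0096,0.031,0,0,0,-0.0035],
  [0,0.0094,0.031,0,0,0,0],
  [0,0.0094,0.031,0,0,0,0],
  [0,0.0094,0.0317,0,0,0,0],
  [0,0,0,0.01,0,0,0],
  [0,0,0,0.01,0,0,0],
  [0,0,0,0,0,0,0],
  [0,0,0,0,0,0,0],
])

```text
time_s: 11.65
ee_pos: [0.6345, -0.2942, 0.1479]
eef_rot: [3.141, -0.0, 0.039]
force: [-1.0, 0.1, -0.7]
grip_width: 0.0084
grip_force: 40.0
```

```bash
python3 ch.py; python3 - <<'E'
from h import *
np.set_printoptions(precision=4,suppress=True)
go([.6337,-.2957,.12],.0345)
for n in('scene','top'):
    c=cam(n); save(c,n+'5.png')
    hsv=cv2.cvtColor(c['pixels'],cv2.COLOR_RGB2HSV); W=cloud(c); z=W[...,2]
    m=(hsv[...,1]>120)&(hsv[...,0]>40)&(hsv[...,0]<80)&(z>.055)&(z<.2)&(abs(W[...,0]-.63)<.1)&(abs(W[...,1]+.295)<.05)
    P=W[m]; print(n,P.min(0),P.max(0),np.median(P,0))
    print([(round(x,2),P[abs(P[:,0]-x)<.005][:,2].min().round(4)) for x in np.arange(.58,.69,.02) if (abs(P[:,0]-x)<.005).any()])
    m=(z>.046)&(z<.053)&(abs(W[...,0]-.635)<.06)&(abs(W[...,1]+.295)<.03)
    Q=W[m]
    for s in(1,-1):
        q=Q[(Q[:,1]+.2955)*s>0]
        if len(q)>8: p=np.polyfit(q[:,0]-.635,q[:,1],1); print('rim',s,len(q),p,q[:,0].min(),q[:,0].max())
E
python3 -c "
import cv2,numpy as np;a=cv2.imread('pics/scene5.png')[150:280,200:430];b=cv2.imread('pics/top5.png')[120:230,190:400];
cv2.imwrite('pics/crop6.png',np.vstack([cv2.resize(a,(560,316)),cv2.resize(b,(560,284))]))"
```

```text
t 11.75 pos [ 0.6346 -0.2945  0.1481] rpy [ 3.1411 -0.0008  0.038 ] F [ 0.34  1.03 -0.47] w 0.0082 39.98907069442794
rotvec [ 0.0005 -0.0008  0.0035] shift before turn [-0.001   0.0011  0.0281] shift after turn [-0.001   0.0012  0.0281]
scene [ 0.5831 -0.3028  0.0851] [ 0.6937 -0.2902  0.1794] [ 0.6274 -0.2983  0.1208]
[(np.float64(0.58), np.float64(0.0888)), (np.float64(0.6), np.float64(0.0851)), (np.float64(0.62), np.float64(0.0864)), (np.float64(0.64), np.float64(0.0862)), (np.float64(0.66), np.float64(0.0869)), (np.float64(0.68), np.float64(0.0867))]
rim 1 133 [ 0.0282 -0.2862] 0.5775349862057433 0.6933520847152476
rim -1 53 [ 0.0251 -0.3146] 0.5789483384330024 0.692634958337458
top [ 0.5859 -0.2982  0.0954] [ 0.5866 -0.2967  0.1133] [ 0.5863 -0.2978  0.1045]
[]
rim -1 84 [ 0.0044 -0.3118] 0.5803309706345019 0.6340092059692684
```

View pics/crop6.png

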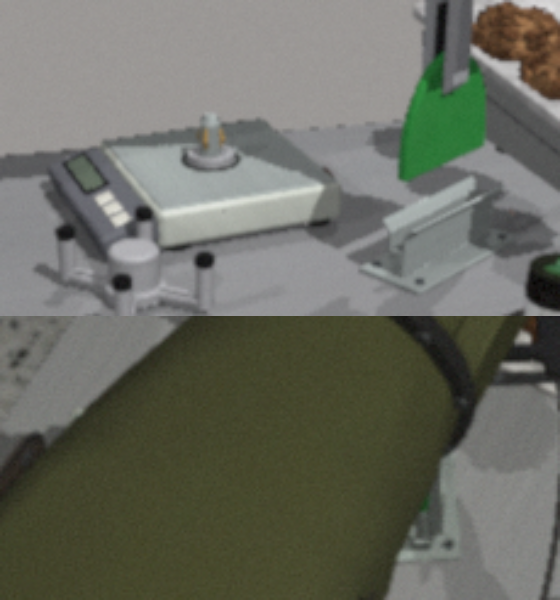

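servo_tool([
  [0,-0.0017,0.001,0.01,0,0,0.007],
  [0,0,0,0.01,0,0,0],
  [0,0,0,0.01,0,0,0],
  [0,0,0,0.006,0,0,0],
  [0,0,0,0,0,0,0],
  [0,0,0,0,0,0,0],
  [0,0,0,0,0,0,0],
  [0,0,0,0,0,0,0],
])

```text
time_s: 12.85
ee_pos: [0.6328, -0.2959, 0.1117]
eef_rot: [3.141, -0.0, 0.03]
force: [0.3, -0.2, -0.1]
grip_width: 0.0083
grip_force: 40.0
```

servo_tool([
  [0,0,0,0.006,0,0,0],
  [0,0,0,0.006,0,0,0],
  [0,0,0,0.006,0,0,0],
  [0,0,0,0.006,0,0,0],
  [0,0,0,0.006,0,0,0],
  [0,0,0,0.006,0,0,0],
  [0,0,0,0,0,0,0],
  [0,0,0,0,0,0,0],
])

```text
time_s: 13.85
ee_pos: [0.6326, -0.2968, 0.0745]
eef_rot: [3.14, 0.0, 0.03]
force: [1.7, -7.3, -4.4]
grip_width: 0.0087
grip_force: 40.0
```

servo_tool([
  [0,0,0.0015,0,0,0,0],
  [0,0,0,0.002,0,0,0],
  [0,0,0,0.002,0,0,0],
  [0,0,0,0.002,0,0,0],
  [0,0,0,0.001,0,0,0],
  [0,0,0,0,0,0,0],
  [0,0,0,0,0,0,0],
  [0,0,0,0,0,0,0],
])

```text
time_s: 14.85
ee_pos: [0.6329, -0.2973, 0.0691]
eef_rot: [3.141, -0.0, 0.03]
force: [-2.2, 1.0, 5.5]
grip_width: 0.0083
grip_force: 40.0
```

servo_tool([
  [100,0,0,0,0,0,0],
  [100,0,0,0,0,0,0],
  [100,0,0,0,0,0,0],
  [100,0,0,0,0,0,0],
  [100,0,0,-0.02,0,0,0],
  [100,0,0,-0.04,0,0,0],
  [100,0,0,-0.04,0,0,0],
  [100,-0.03,0,-0.02,0,0,0],
])

```text
time_s: 15.85
ee_pos: [0.6038, -0.2983, 0.1922]
eef_rot: [3.139, -0.004, 0.031]
force: [-0.2, -0.6, 0.6]
grip_width: 0.0849
grip_force: 0.0
```

```bash
python3 -c "
from h import *
go([.409,-.179,.16],1.361)"
```

```text
t 15.85 pos [ 0.6038 -0.2983  0.1922] rpy [ 3.1394 -0.0038  0.0313] F [-0.24 -0.59  0.59] w 0.0849 0.0
rotvec [ 0.0044 -0.0018 -1.3297] shift before turn [-0.1911 -0.1254  0.0312] shift after turn [ 0.0761 -0.2153  0.0322]
```

servo_tool([
  [100,-0.0478,-0.0313,0,0,0,0],
  [100,-0.0478,-0.0313,0,0,0,0],
  [100,-0.0478,-0.0313,0,0,0,0],
  [100,-0.0478,-0.0313,0,0,0,0],
  [100,0,0,0,0,0,-0.166],
  [100,0,0,0,0,0,-0.166],
  [100,0,0,0,0,0,-0.166],
  [100,0,0,0,0,0,-0.166],
])

```text
time_s: 16.85
ee_pos: [0.4081, -0.179, 0.19]
eef_rot: [3.14, -0.001, 0.7]
force: [-0.8, 0.6, -0.4]
grip_width: 0.0941
grip_force: 0.0
```

servo_tool([
  [100,0,0,0,0,0,-0.166],
  [100,0,0,0,0,0,-0.166],
  [100,0,0,0,0,0,-0.166],
  [100,0,0,0,0,0,-0.168],
  [100,0,0,0.02,0,0,0],
  [100,0,0,0.02,0,0,0],
  [100,0,0,0,0,0,0],
  [100,0,0,0,0,0,0],
])

```text
time_s: 17.85
ee_pos: [0.4084, -0.1792, 0.1498]
eef_rot: [3.14, 0.001, 1.36]
force: [0.9, 0.6, 0.5]
grip_width: 0.094
grip_force: 0.0
```

```bash
python3 ch.py; python3 -c "
from h import *
np.set_printoptions(precision=4,suppress=True)
go([.409,-.179,.022],1.361)
c=cam('scene');save(c,'s6.png');W=cloud(c);z=W[...,2]
a=c['pixels'][150:330,180:440,::-1];cv2.imwrite('pics/crop7.png',cv2.resize(a,None,fx=3,fy=3))
m=(z>.045)&(z<.055)&(abs(W[...,0]-.409)<.06)&(abs(W[...,1]+.179)<.06)
k,l,s,ce=cv2.connectedComponentsWithStats(m.astype(np.uint8))
for i in range(1,k):
    if s[i,4]>5:
        P=W[l==i];print(s[i,4],P.mean(0),P.min(0),P.max(0))
"
```

```text
top 41 [247.1951 161.4146] [ 0.686  -0.0912  0.0197] 0.023285055887149686 scale xy 0.10411769640224372 0.033828650299581965
top 78 [264.2564 165.1923] [ 0.6797 -0.1264  0.0127] 0.017135934943057318 scale xy 0.11135896689187022 -0.0011711527742432892
top 46 [276.7391 172.6522] [ 0.6604 -0.1536  0.0184] 0.021089070819118594 scale xy 0.10357486358481087 -0.0336101697455088
t 17.95 pos [ 0.4083 -0.1791  0.1496] rpy [3.1399 0.0005 1.3603] F [-1.36  0.58 -0.06] w 0.0935 0.0
rotvec [ 0.0017  0.0005 -0.0007] shift before turn [0.0003 0.0004 0.1276] shift after turn [0.0003 0.0006 0.1276]
39 [ 0.451  -0.1415  0.0495] [ 0.4451 -0.1489  0.0455] [ 0.4603 -0.1325  0.0524]
39 [ 0.3838 -0.1271  0.0494] [ 0.3779 -0.1332  0.0452] [ 0.3926 -0.1192  0.0524]
117 [ 0.4075 -0.182   0.0462] [ 0.3905 -0.1984  0.045 ] [ 0.4246 -0.1624  0.0475]
26 [ 0.4289 -0.2352  0.0503] [ 0.4233 -0.2389  0.0459] [ 0.4362 -0.229   0.0526]
49 [ 0.3626 -0.2229  0.0497] [ 0.3551 -0.2292  0.0452] [ 0.3716 -0.2137  0.0527]
```

View pics/crop7.png

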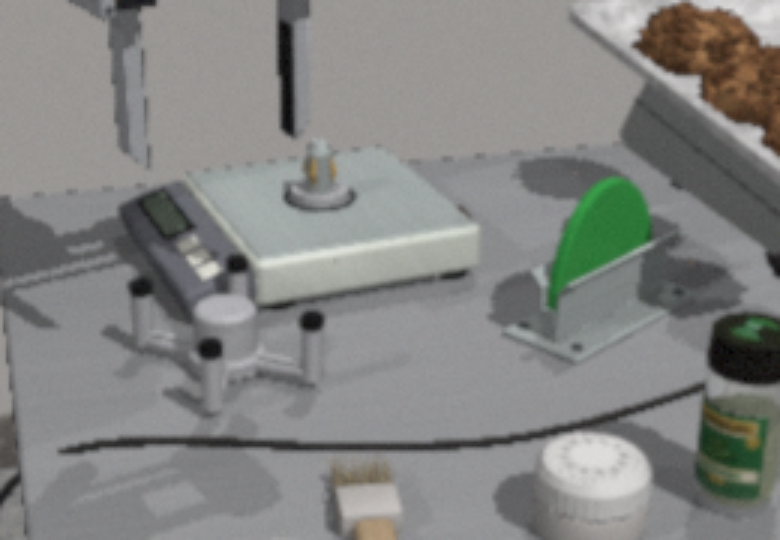

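All three chunks lie on the table and the scraper stands in its slot at crop (600,250), upright. The carrier hub at (225,325) is under the open fingers, so I'll descend and grip it.

servo_tool([
  [100,-0.001,0,0.025,0,0,0],
  [100,0,0,0.03,0,0,0],
  [100,0,0,0.03,0,0,0],
  [100,0,0,0.03,0,0,0],
  [100,0,0,0.013,0,0,0],
  [0,0,0,0,0,0,0],
  [0,0,0,0,0,0,0],
  [0,0,0,0,0,0,0],
], force=50)

```text
time_s: 19.0
ee_pos: [0.4082, -0.1801, 0.0213]
eef_rot: [3.14, 0.0, 1.36]
force: [0.1, -0.4, -0.7]
grip_width: 0.0673
grip_force: 0.0
```

servo_tool([
  [0,0,0,0,0,0,0],
  [0,0,0,0,0,0,0],
  [0,0,0,0,0,0,0],
  [0,0,0,0,0,0,0],
  [0,0,0,-0.005,0,0,0],
  [0,0,0,-0.03,0,0,0],
  [0,0,0,-0.04,0,0,0],
  [0,0,0,-0.045,0,0,0],
])

```text
time_s: 20.0
ee_pos: [0.4072, -0.1796, 0.1416]
eef_rot: [-3.14, -0.0, 1.36]
force: [0.2, -0.4, -2.5]
grip_width: 0.0393
grip_force: 50.0
```

```bash
python3 -c "
from h import *
np.set_printoptions(precision=4,suppress=True)
go([.577,-.084,.14],1.36)
for n in('scene','top'):
  c=cam(n);save(c,n+'7.png');W=cloud(c);z=W[...,2];dark=c['pixels'].astype(int).sum(-1)<200
  m=(z>.145)&(z<.185)&(abs(np.hypot(W[...,0]-.409,W[...,1]+.179)-.06)<.013)
  k,l,s,ce=cv2.connectedComponentsWithStats(m.astype(np.uint8))
  for i in range(1,k):
    if s[i,4]>8:
        P=W[l==i];P=P[P[:,2]>P[:,2].max()-.004];print(n,s[i,4],P.mean(0),P.min(0),P.max(0))
"
```

```text
t 20.0 pos [ 0.4072 -0.1796  0.1416] rpy [-3.1403 -0.0004  1.3602] F [ 0.24 -0.39 -2.52] w 0.0393 49.99902906121861
rotvec [-0.0012 -0.0004  0.0002] shift before turn [0.129  0.1461 0.0014] shift after turn [0.129  0.1461 0.0016]
scene 72 [ 0.4486 -0.142   0.1713] [ 0.4437 -0.1474  0.1692] [ 0.4565 -0.1351  0.173 ]
scene 118 [ 0.3821 -0.1266  0.1717] [ 0.3765 -0.1316  0.1695] [ 0.3905 -0.1185  0.1734]
scene 134 [ 0.4286 -0.2371  0.1718] [ 0.4221 -0.2429  0.1699] [ 0.4354 -0.2294  0.1737]
scene 131 [ 0.3617 -0.2219  0.1719] [ 0.3559 -0.2286  0.17  ] [ 0.3686 -0.2148  0.1738]
top 17 [ 0.4302 -0.2398  0.179 ] [ 0.4267 -0.241   0.1766] [ 0.4349 -0.2377  0.1805]
top 16 [ 0.3838 -0.1222  0.1792] [ 0.3795 -0.1262  0.1777] [ 0.3862 -0.1191  0.1809]
top 68 [ 0.3657 -0.2198  0.1797] [ 0.3592 -0.2258  0.1788] [ 0.3705 -0.2129  0.1827]
```

servo_tool([
  [0,0.0258,0.0292,0,0,0,0],
  [0,0.0258,0.0292,0,0,0,0],
  [0,0.0258,0.0292,0,0,0,0],
  [0,0.0258,0.0292,0,0,0,0],
  [0,0.0258,0.0291,0,0,0,0],
  [0,0,0,0,0,0,0],
  [0,0,0,0,0,0,0],
  [0,0,0,0.01,0,0,0],
])

```text
time_s: 21.1
ee_pos: [0.577, -0.0848, 0.1305]
eef_rot: [3.141, 0.0, 1.36]
force: [0.1, -0.4, -2.8]
grip_width: 0.0388
grip_force: 50.0
```

```bash
python3 -c "
from h import *
np.set_printoptions(precision=4,suppress=True)
go([.577,-.084,.112],1.36)
c=cam('scene');save(c,'s8.png');W=cloud(c);z=W[...,2]
m=(z>.125)&(z<.18)&(abs(np.hypot(W[...,0]-.575,W[...,1]+.086)-.06)<.013)
k,l,s,ce=cv2.connectedComponentsWithStats(m.astype(np.uint8))
for i in range(1,k):
    if s[i,4]>8:
        P=W[l==i];P=P[P[:,2]>P[:,2].max()-.004];print(s[i,4],P.mean(0),P.min(0),P.max(0))
P=W[(z>.06)&(z<.09)&(np.hypot(W[...,0]-.575,W[...,1]+.086)<.02)]; print('spindle',len(P),P.min(0),P.max(0),P.mean(0))
r=np.array(c['pose'])[:3,0]; print('lateral',np.percentile(P@r,[0,50,100]),'target lateral',np.array([.5751,-.0863,.075])@r)
a=c['pixels'][110:260,200:400,::-1];cv2.imwrite('pics/crop8.png',cv2.resize(a,None,fx=4,fy=4))
"
```

```text
t 21.1 pos [ 0.577  -0.0848  0.1305] rpy [3.1407 0.0001 1.3596] F [ 0.13 -0.42 -2.77] w 0.0388 49.99931698788714
rotvec [ 0.0009  0.0001 -0.0004] shift before turn [ 0.0008 -0.0002  0.0185] shift after turn [ 0.0008 -0.0002  0.0185]
51 [ 0.6183 -0.0468  0.1608] [ 0.6139 -0.0524  0.1589] [ 0.6248 -0.0426  0.1628]
113 [ 0.5517 -0.0315  0.1598] [ 0.5426 -0.0383  0.1576] [ 0.5605 -0.0222  0.1616]
117 [ 0.5985 -0.1417  0.1602] [ 0.5928 -0.1478  0.1581] [ 0.6053 -0.1351  0.162 ]
129 [ 0.531  -0.1276  0.1603] [ 0.5258 -0.1343  0.158 ] [ 0.5373 -0.1197  0.162 ]
spindle 121 [ 0.5634 -0.0967  0.0604] [ 0.5859 -0.0703  0.0872] [ 0.5738 -0.0878  0.073 ]
lateral [0.4525 0.4665 0.4771] target lateral 0.46565763865104803
```

View pics/crop8.png

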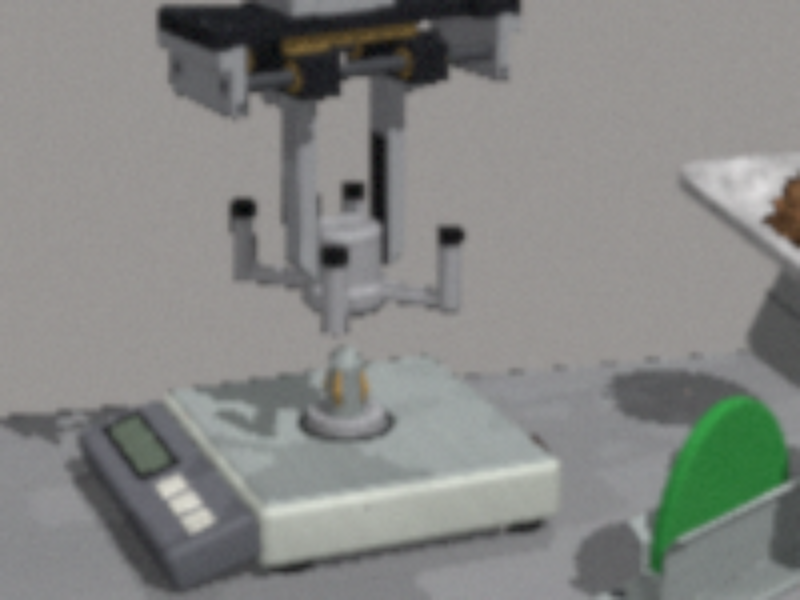

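The carrier hangs level with its hub at crop (345,290), right above the spindle tip at (347,350). I'll lower it.

servo_tool([
  [0,0.0008,0,0.01,0,0,0],
  [0,0,0,0.008,0,0,0],
  [0,0,0,0.003,0,0,0],
  [0,0,0,0.003,0,0,0],
  [0,0,0,0.003,0,0,0],
  [0,0,0,0.003,0,0,0],
  [0,0,0,0,0,0,0],
  [0,0,0,0,0,0,0],
])

```text
time_s: 22.15
ee_pos: [0.5775, -0.0835, 0.1006]
eef_rot: [3.141, 0.0, 1.36]
force: [0.1, 0.2, -2.6]
grip_width: 0.0391
grip_force: 50.0
```

servo_tool([
  [0,0,0,0.001,0,0,0],
  [0,0,0,0.001,0,0,0],
  [0,0,0,0.001,0,0,0],
  [0,0,0,0.001,0,0,0],
  [0,0,0,0.001,0,0,0],
  [0,0,0,0,0,0,0],
  [0,0,0,0,0,0,0],
  [0,0,0,0,0,0,0],
])

```text
time_s: 23.15
ee_pos: [0.5775, -0.0835, 0.0955]
eef_rot: [3.141, -0.0, 1.36]
force: [0.3, 0.3, -1.6]
grip_width: 0.0391
grip_force: 50.0
```

servo_tool([
  [0,0,0,0.002,0,0,0],
  [0,0,0,0.002,0,0,0],
  [0,0,0,0.002,0,0,0],
  [0,0,0,0.002,0,0,0],
  [0,0,0,0.002,0,0,0],
  [0,0,0,0.002,0,0,0],
  [0,0,0,0.002,0,0,0],
  [0,0,0,0,0,0,0],
])

```text
time_s: 24.15
ee_pos: [0.5777, -0.0835, 0.0817]
eef_rot: [3.141, -0.0, 1.36]
force: [-0.1, 0.5, -5.0]
grip_width: 0.0394
grip_force: 50.0
```

servo_tool([
  [0,0,0,0.002,0,0,0],
  [0,0,0,0.002,0,0,0],
  [0,0,0,0.002,0,0,0],
  [0,0,0,0.002,0,0,0],
  [0,0,0,0.002,0,0,0],
  [0,0,0,0.002,0,0,0],
  [0,0,0,0.001,0,0,0],
  [0,0,0,0,0,0,0],
])

```text
time_s: 25.15
ee_pos: [0.5774, -0.0834, 0.0687]
eef_rot: [-3.141, -0.0, 1.36]
force: [-3.5, 0.3, 4.7]
grip_width: 0.0393
grip_force: 50.0
```

servo_tool([
  [0,0,0,0.001,0,0,0],
  [0,0,0,0.001,0,0,0],
  [0,0,0,0.001,0,0,0],
  [0,0,0,0.0005,0,0,0],
  [0,0,0,0,0,0,0],
  [0,0,0,0,0,0,0],
  [0,0,0,0,0,0,0],
  [0,0,0,0,0,0,0],
])

```text
time_s: 26.15
ee_pos: [0.5776, -0.0834, 0.0662]
eef_rot: [3.141, 0.0, 1.36]
force: [-7.7, 1.0, 14.1]
grip_width: 0.0395
grip_force: 50.0
```

```bash
python3 -c "
from h import *
np.set_printoptions(precision=4,suppress=True)
go([.577,-.084,.112],1.36)
c=cam('scene');save(c,'s9.png');W=cloud(c);z=W[...,2]
m=(z>.07)&(z<.14)&(abs(np.hypot(W[...,0]-.575,W[...,1]+.086)-.06)<.013)
k,l,s,ce=cv2.connectedComponentsWithStats(m.astype(np.uint8))
for i in range(1,k):
    if s[i,4]>8:
        P=W[l==i];P=P[P[:,2]>P[:,2].max()-.004];print(s[i,4],P.mean(0),P[:,2].max())
a=c['pixels'][130:260,200:400,::-1];cv2.imwrite('pics/crop9.png',cv2.resize(a,None,fx=4,fy=4))
"
```

```text
t 26.15 pos [ 0.5776 -0.0834  0.0662] rpy [3.1409 0.     1.3603] F [-7.75  0.99 14.07] w 0.0395 50.013236813174444
rotvec [0.0007 0.     0.0003] shift before turn [-0.0007 -0.0005 -0.0458] shift after turn [-0.0007 -0.0005 -0.0458]
58 [ 0.6196 -0.044   0.0965] 0.09807359701030893
78 [ 0.5532 -0.0294  0.0959] 0.09769984281989219
84 [ 0.5983 -0.1402  0.0966] 0.09836212017317753
96 [ 0.532  -0.1255  0.0964] 0.09840674056151594
```

View pics/crop9.png

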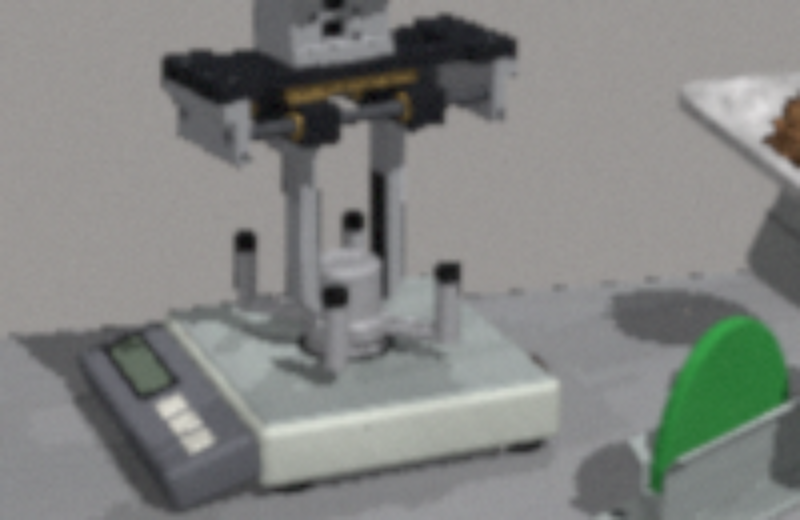

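The carrier sits level and low on the deck, with its hub over the seat at crop (345,330) and all pin tops at the same height. It is pressed with about 16 N, which is roughly 4 mm of post travel.

```bash
python3 -c "
from station import ctrl
print(ctrl.hand_in())"
```

```text
the job is handed in; nothing more can be done
None
```

I handed the job in at about 26 s: the chocolate is swept off the scale, the scraper is back in its stand, and the carrier is home on the seat, still held and pressed down with about 16 N; the hand-in returned no verdict.

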